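Take the battery cassette out of the storeroom charger

ROBOT

A 6-joint arm with a two-finger parallel gripper is mounted at the origin on the work surface. World frame = base frame: x ahead of the robot, y to its left, z up, the work surface at z = 0. Lengths are in m, angles in rad, forces in N, time in s.
With the tool pointing down it reaches from about 0.275 to 0.775 m from the base axis. Payload 14.6 kg.
Tool frame: the origin (TCP) lies on the mounting face of the last link; the fingertips stand 173 mm ahead of it and the grasp point (between the pads) lies 155 mm ahead of it; z points along the fingers, y is the line along which they close (so a half turn about z gives the same grasp; the last joint's range is limited). The gripper opens to 85 mm and grips with 20 to 120 N. Pads are 22 mm wide; open, the fingers measure 114 mm over their backs; the gripper's body (76 mm by 85 mm) begins 54 mm behind the grasp point. The pads swing forward as they close: fully open they stand 13 mm farther back than shut.
Start: joints at [0.961, 0.263, -0.048, 1.259, 0, 1.415], TCP at [0.231, 0.472, 0.405] pointing down, gripper open.
Joint ranges: [-2.65, 2.65], [-0.89, 1.7], [-1.18, 1.37], [-2.13, 2.11], [-1.35, 1.29], [-3.14, 3.14]. Speed limits (rad/s): [1.89, 1.89, 2.57, 2.79, 3.14, 3.14].

INTERFACE

Orientations are given as a rotation vector (axis times angle).
In Python, from bench import bot gives the robot as it stands.
- The arm moves only by the shell command python3 -m inch 'ROWS' [OPENING] [FORCE]. ROWS is JSON, a list of rows, each an object of numbers: "tx", "ty", "tz": the shift along the world's x, y, z in m; "yaw": the turn about the world's z in rad. In form: [{"tx": .., "ty": .., "tz": .., "yaw": ..}, ...]. A call has 1 to 12 rows; each row is the pose to reach, as a shift and turn from the pose commanded when the call began; what a row does not reach only later rows make up. A row lasts 1/8 s, in which the tool goes at most 62.5 mm and 10.7 degrees, less where a joint would pass 70% of its speed; a pose out of reach is approached as far as the arm can. A call with a gripper value outside its range is refused whole. OPENING is the closure, from 0 (fully open) to 1 (shut), set as the call begins (- or left out, the last holds). The fingers move at their own pace and stop on an object; FORCE is the grip in N (left out, the last holds). Time passes only in rows, so rows that repeat a pose let the fingers close. It gives the time, the measured TCP pose, the force, the opening and the grip force at its end, in the units of the state.
- bot.state(): the state, without advancing time (a new reading comes with each control period).
- bot.grab_frame(name): name is "scene" or "side" or "wrist"; returns a dict with "frame" (384x512x3 uint8, red, green, blue), "range_z" (384x512 float32, m along the optical axis (not along the pixel's ray), 0 where there is no reading), "K" (3x3 intrinsics, pixels), "R" (3x3) and "t" (3): a world point X has camera coordinates R X + t. Camera axes: x right, y down, z forward; pixel columns grow to the right and rows downward; lengths in m; the calibration is good to about 2 mm. A picture is of the moment at which its call begins.
- bot.hand_in(): hands the job in; it is judged then, once.
Trained networks look in a picture, given as the dict that the camera call returned (one of the last four; its "shot" number tells which), for a name from the list of things; names that differ only in an ending like _2 or _b are one class to them, and where a whole thing is asked for, a point or a joint stands for the part that bears it (a point fixed in the world has none). Each returns a list of dicts, best first, with "confidence" (0 to 1); they miss things now and then, are a little off and sometimes report something else, mostly with a low value. They report only what shows in the picture. A call takes as long as a camera call. They do not tell look-alikes from the thing itself.
- bot.recognise(picture, label): "centre" ([row, column] as shares, 0 to 1, of the picture: columns of its width, rows of its height, amid what is visible of it).
- bot.regions_of(picture, label): "pixels" (384x512 bool, what is visible of it) and "centre" ([row, column] as shares, 0 to 1, of the picture: columns of its width, rows of its height, amid what is visible of it).
- bot.pinpoint(picture, label): "centre" ([row, column] as shares, 0 to 1, of the picture: columns of its width, rows of its height: a listed point, or the origin of a listed thing).
The state is a dict: "time_s": time; "joint_pos": joint angles; "dq": joint speeds; "tau": joint torques, N m; "tcp_pos": TCP position; "tcp_rot": TCP orientation; "contact_force": force on the tool from outside, world axes, zero at the start; "ft_torque": the same for the moment, N m; "grip_width": finger opening in m; "finger_force": force on a finger pad.
Only numpy, scipy, OpenCV 4.12 (cv2) and the standard library are available. Lean on these libraries where they do the work, as an engineer would, in place of code of your own. Each camera call takes 0.05 s, during which the arm holds its last target. There are 200 camera calls.

TASK

Swing the clear cover of the charging dock up until it stands upright, then pinch the two side catches of the battery cassette together and lift the cassette straight out of its bay. Finish while still holding it, level and still, with both catches squeezed and its underside at least 10 cm above the table, touching nothing but the gripper; the cover must stay upright, and leave the carton, tape roll and scanner where they are.

Things in the scene. Friction and masses are not known exactly. Their poses are not given: they have to be found in the camera images.
- dock: grey charging dock fixed to the bench. Origin on the bench top below the centre of the battery bay. Its x axis points from the bay to the hinge, y along the hinge, z up. Footprint x -60 to 100 mm, y -75 to 75 mm; deck top 34 mm above the bench; back wall x 88 to 100 mm, 92 mm high (hinge knuckles to 112 mm). The bay is open at the top, right under the closed cover; along each y side a ledge (underside 22 mm, inner edge at y = 28.5 mm) locks the cassette's hooks in.
- cover (a joint): hinge angle of the clear cover, rad: 0 = lying level over the bay, 1.57 = upright, 1.95 = stop. It starts between 0 and 0.35. The hinge has friction (0.3 N m, about 2 N at the handle bar), so the cover stays where it is left.
- hinge (a point): middle of the cover's hinge axis: 95 mm along the dock's x from its origin, 105 mm above the bench; the axis runs along the dock's y.
- bar (a point): middle of the cover's handle: a dark steel round bar, 10 mm thick, parallel to the hinge, 190 mm from the hinge axis and in the plane of the cover, held between two 8 mm arms 100 mm apart. The clear panel (130 mm wide, 4 mm thick, in an 8 mm dark frame) ends 145 mm from the hinge axis, so there are 40 mm of free air between panel edge and bar. With the cover at angle a, the bar lies at the hinge plus 190 mm times (-cos a along the dock's x, sin a up).
- cassette: black battery cassette, 80 mm (x) by 46 mm (y) by 76 mm high, standing upright in the bay; about 0.3 kg (0.2 to 0.4). Origin at the centre of its underside, 10 mm above the bench when seated; its axes are those of the dock when seated. There is 1.5 mm of play in the bay all round.
- pads (a point): point midway between the two catch pads, 58 mm above the cassette's underside. The grey ribbed catches sit in the middle of the +y and -y long sides, recessed between the black end blocks. Each pad is 36 mm long (x) and 32 mm high, from 42 to 74 mm above the underside; out, the pads measure 60 mm across (along y), fully pinched 48 mm. The cassette can only come up while both are pinched in at least about 4 mm. Hold it by the pads.
- catch_left (a joint): how far the +y catch is pushed in, m: 0 = out (locked), 0.006 = stop. Spring: 3 N when out, 6 N at the stop; it springs out when let go.
- catch_right (a joint): the same for the -y catch.
- parts_box: small cardboard carton, 110 by 85 by 65 mm, loose; origin under its centre. Bystander.
- tape_roll: roll of paper tape lying flat, 90 mm across, 48 mm high, loose; origin under its centre. Bystander.
- scanner: black handheld scanner lying flat, 150 by 60 by 28 mm, loose; origin under its centre. Bystander.
Mind the look-alikes: they are no part of the job. Of the things that look like the dock, the larger one is meant.

How it is judged:
By the outcome, as a careful person would: the job done as asked, in the order asked, and still so for the second after the job is handed in, while the arm keeps its last pose, push and grip.
It also fails if it takes over 56 s, if anything falls off the work surface, if the arm or the gripper's body presses on something with over 40 N, if the wrist force passes 120 N, or if a joint passes its speed limit or range.

## Working session

There is one attempt and no reset: what is moved stays moved. The work goes in short steps, Python scripts to look and compute and a shell command to move; the robot and the scene stay as the last step left them, time stands still between calls to the robot, and variables do not carry over. Pictures are saved under pics/ and viewed, at most 10 in all, crops included, and the job is handed in when it is done.

```bash
mkdir -p pics; ls
cat > h.py <<'E'
import numpy as np, cv2
from bench import bot
def save(p,n): cv2.imwrite('pics/'+n+'.png', p['frame'][:,:,::-1])
def ray(p,rc):
    # camera centre and direction (world), depth-normalised z=1
    K,R,t=map(np.array,(p['K'],p['R'],p['t']))
    u,v=rc[1]*512,rc[0]*384
    return -R.T@t, R.T@np.linalg.inv(K)@np.array([u,v,1])
def at_z(p,rc,z):
    c,d=ray(p,rc); return c+d*(z-c[2])/d[2]
def cloud(p,mask):
    K,R,t=map(np.array,(p['K'],p['R'],p['t']))
    v,u=np.nonzero(mask&(p['range_z']>0)); z=p['range_z'][v,u]
    X=np.linalg.inv(K)@np.stack([u+.5,v+.5,np.ones(len(u))])*z
    return (R.T@(X-t[:,None])).T
E
python3 - <<'E'
from h import *
print(bot.state())
for n in ('scene','side'):
    p=bot.grab_frame(n); save(p,n+'0')
    for l,z in (('dock',0),('hinge',.105),('bar',.13),('pads',.068),('cassette',.01),('parts_box',0),('tape_roll',0),('scanner',0)):
        for r in bot.pinpoint(p,l): print(n,l,np.round(r['centre'],3),round(r['confidence'],2),np.round(at_z(p,r['centre'],z),3))
E
python3 -c "
import cv2,numpy as np
cv2.imwrite('pics/both0.png',cv2.resize(np.vstack([cv2.imread('pics/%s0.png'%n) for n in('scene','side')]),(400,600)))"
```

```text
pics
{'time_s': 0.0, 'joint_pos': array([ 9.60694127e-01,  2.63521793e-01, -4.89406598e-02,  1.25938600e+00,
        2.66878182e-05,  1.41549971e+00]), 'dq': array([ 0.00042297,  0.00141017,  0.00031986, -0.00044277,  0.00375238,
        0.00181329]), 'tau': array([ 2.32259939e-03, -6.37620592e+01,  3.84566045e+01,  1.35633119e-02,
        1.70421066e-05, -1.24192875e-04]), 'tcp_pos': array([0.23057399, 0.47155672, 0.40422422]), 'tcp_rot': array([-7.08171388e-01, -3.06030577e+00,  1.51725972e-03]), 'contact_force': array([ 0.00691927, -0.49954805,  0.75229338]), 'ft_torque': array([-0.01888926, -0.03338411,  0.02502333]), 'finger_force': 0.0, 'grip_width': 0.0856163248494065}
scene dock [0.583 0.562] 0.74 [0.578 0.147 0.   ]
scene dock [0.407 0.565] 0.56 [0.362 0.161 0.   ]
scene dock [0.512 0.68 ] 0.42 [0.495 0.305 0.   ]
scene hinge [0.622 0.612] 0.76 [0.673 0.186 0.105]
scene hinge [0.405 0.578] 0.62 [0.449 0.164 0.105]
scene bar [0.418 0.531] 0.96 [0.486 0.104 0.13 ]
scene bar [0.313 0.561] 0.64 [0.356 0.145 0.13 ]
scene cassette [0.415 0.534] 0.46 [0.382 0.116 0.01 ]
scene parts
[... 223 characters left out ...]
5 0.503] 0.88 [ 0.588  0.128 -0.   ]
side dock [0.588 0.36 ] 0.71 [0.348 0.148 0.   ]
side dock [0.445 0.474] 0.66 [0.609 0.238 0.   ]
side hinge [0.386 0.531] 0.72 [0.676 0.177 0.105]
side hinge [0.508 0.394] 0.72 [0.406 0.13  0.105]
side bar [0.444 0.472] 0.57 [0.532 0.125 0.13 ]
side bar [0.57  0.305] 0.57 [0.269 0.105 0.13 ]
side pads [0.455 0.501] 0.84 [0.593 0.14  0.068]
side cassette [0.497 0.497] 0.85 [0.583 0.136 0.01 ]
side cassette [0.456 0.5  ] 0.16 [0.626 0.188 0.01 ]
side parts_box [0.386 0.474] 0.92 [0.674 0.331 0.   ]
side tape_roll [0.445 0.388] 0.66 [0.493 0.321 0.   ]
side scanner [0.535 0.616] 0.68 [ 0.7   -0.011  0.   ]
side scanner [0.452 0.494] 0.44 [0.629 0.207 0.   ]
```

View pics/scene0.png

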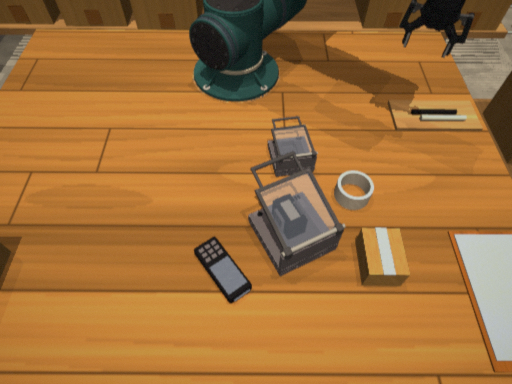

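View pics/side0.png

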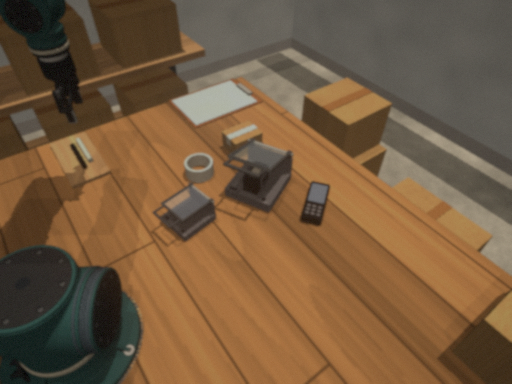

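The larger dock is at about (290,225) in scene and (262,175) in side. Its cover is slightly raised, with the bar at about (272,160) in scene. The small look-alike is nearer the robot. Next I triangulate.

Run:
```python
from h import *
from scipy.optimize import least_squares
A=bot.grab_frame('scene');B=bot.grab_frame('side')
obs=[]
for n,p in (('s',A),('d',B)):
    for l in ('dock','hinge','bar','pads'):
        for r in bot.pinpoint(p,l):
            obs.append((n,l,r)); print(n,l,np.round(r['centre'],4),round(r['confidence'],2))
def pts(v):
    x,y,s,a=v; e=np.array([np.cos(s),np.sin(s),0]);o=np.array([x,y,0]);h=o+.095*e+[0,0,.105]
    return dict(dock=o,hinge=h,bar=h-.19*np.cos(a)*e+[0,0,.19*np.sin(a)],pads=o+[0,0,.068])
def proj(p,X):
    c=np.array(p['K'])@(np.array(p['R'])@X+np.array(p['t'])); return c[:2]/c[2]
v0=np.array([.583,.137,.44,.25])
use=[]
for n,l,r in obs:
    p=A if n=='s' else B; uv=np.array([r['centre'][1]*512,r['centre'][0]*384])
    d=np.linalg.norm(uv-proj(p,pts(v0)[l])); 
    if d<22: use.append((p,l,uv)); print('use',n,l,d)
f=lambda v:np.concatenate([(proj(p,pts(v)[l])-uv) for p,l,uv in use])
s=least_squares(f,v0,loss='soft_l1'); print(s.x,np.round(s.fun.reshape(-1,2),1)); print(pts(s.x))
```

```text
s dock [0.5914 0.5549] 0.84
s dock [0.4047 0.5641] 0.77
s dock [0.6828 0.7357] 0.66
s hinge [0.3984 0.5814] 0.93
s hinge [0.6203 0.6129] 0.83
s bar [0.3195 0.5561] 0.83
s bar [0.4133 0.533 ] 0.79
d dock [0.5    0.5062] 0.76
d dock [0.5794 0.3611] 0.75
d hinge [0.4956 0.3912] 0.96
d hinge [0.3919 0.5291] 0.7
d bar [0.5755 0.3115] 0.94
d bar [0.4448 0.467 ] 0.65
d pads [0.4573 0.498 ] 0.67
use s dock 1.270189573025711
use s hinge 5.102207270321185
use s bar 2.8761903119296166
use d dock 4.857213975373106
use d hinge 1.9773335560412555
use d bar 3.7249740018875896
use d pads 1.2436697803065166
[0.58636994 0.13907179 0.4367871  0.29850887] [[ 0.7 -0. ]
 [-4.   0.4]
 [-0.9  0.5]
 [-4.3 -0.2]
 [-0.6 -2.4]
 [-0.1 -0.4]
 [-0.   0.3]]
{'dock': array([0.58636994, 0.13907179, 0.        ]), 'hinge': array([0.67245091, 0.17925967, 0.105     ]), 'bar': array([0.50790265, 0.10243843, 0.16087812]), 'pads': array([0.58636994, 0.13907179, 0.068     ])}
```

```bash
python3 -m inch '[{"tx":0.03,"ty":-0.04,"tz":0.02,"yaw":-0.08},{"tx":0.06,"ty":-0.08,"tz":0.03,"yaw":-0.16},{"tx":0.09,"ty":-0.12,"tz":0.04,"yaw":-0.24},{"tx":0.12,"ty":-0.16,"tz":0.05,"yaw":-0.32},{"tx":0.15,"ty":-0.2,"tz":0.05,"yaw":-0.4},{"tx":0.18,"ty":-0.24,"tz":0.05,"yaw":-0.47},{"tx":0.21,"ty":-0.28,"tz":0.05,"yaw":-0.54},{"tx":0.24,"ty":-0.32,"tz":0.05,"yaw":-0.61},{"tx":0.26,"ty":-0.35,"tz":0.05,"yaw":-0.66},{"tx":0.277,"ty":-0.37,"tz":0.05,"yaw":-0.68},{"tx":0.277,"ty":-0.37,"tz":0.05,"yaw":-0.68},{"tx":0.277,"ty":-0.37,"tz":0.05,"yaw":-0.68}]' 0
cat > look.py <<'E'
from h import *
import sys
p=bot.grab_frame('wrist'); save(p,sys.argv[1])
for l,z in (('bar',float(sys.argv[2])),('hinge',.105),('dock',0),('pads',.068),('cassette',.01)):
    for r in bot.pinpoint(p,l): print(l,np.round(r['centre'],3),round(r['confidence'],2),np.round(at_z(p,r['centre'],z),4))
for r in bot.regions_of(p,'bar')[:2]:
    X=cloud(p,r['pixels']); print('bar region',r['confidence'],len(X),np.round(np.median(X,0),4))
s=bot.state();from scipy.spatial.transform import Rotation as Ro
R=Ro.from_rotvec(s['tcp_rot']).as_matrix(); print(s['time_s'],s['tcp_pos'],'closing deg',np.degrees(np.arctan2(R[1,1],R[0,1])),'z',R[:,2],'w',s['grip_width'],s['finger_force'],s['contact_force'])
E
python3 look.py w1 .161
```

```text
time_s: 2.9
tcp_pos: [0.5073, 0.102, 0.4547]
tcp_rot: [-1.688, -2.649, -0.0]
contact_force: [0.2, 0.0, 0.5]
grip_width: 0.0854
finger_force: 0.0
bar [0.494 0.518] 0.84 [0.515  0.1031 0.161 ]
bar [0.141 0.196] 0.59 [0.3394 0.1515 0.161 ]
hinge [0.439 0.828] 0.92 [0.6745 0.188  0.105 ]
hinge [0.216 0.421] 0.59 [0.4262 0.1725 0.105 ]
dock [0.206 0.342] 0.74 [0.3565 0.1566 0.    ]
dock [0.137 0.876] 0.69 [0.6794 0.3435 0.    ]
bar region 0.73 8411 [0.3647 0.1626 0.0742]
bar region 0.56 16352 [0.5972 0.1508 0.1336]
3.25 [0.50739559 0.10198453 0.45480601] closing deg 25.018670761682337 z [ 2.01410697e-04  4.35018236e-05 -9.99999979e-01] w 0.0858181126562961 0.0 [ 0.50668035 -0.3885461  -0.1448138 ]
```

View pics/w1.png

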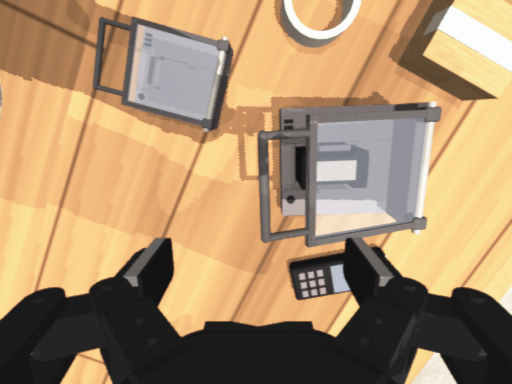

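The large cover's bar runs from (263,135) to (266,240), and the hinge line from (433,110) to (418,225). I take 3D readings along both.

Run:
```python
from h import *
p=bot.grab_frame('wrist')
def at(u,v,w=4):
    m=np.zeros((384,512),bool); m[v-w:v+w+1,u-w:u+w+1]=True
    X=cloud(p,m); return X[X[:,2]>X[:,2].max()-.012].mean(0).round(4)
for u,v in ((263,145),(264,165),(265,185),(266,205),(266,225),(266,238),(313,130),(313,180),(313,230),(434,110),(419,222),(430,150),(424,190)): print(u,v,at(u,v))
```

```text
263 145 [0.4956 0.1406 0.1651]
264 165 [0.5041 0.1246 0.1652]
265 185 [0.5131 0.1079 0.165 ]
266 205 [0.5219 0.0905 0.1651]
266 225 [0.531  0.0723 0.1652]
266 238 [0.5368 0.0601 0.1648]
313 130 [0.5329 0.1715 0.1504]
313 180 [0.5556 0.129  0.1498]
313 230 [0.5806 0.0822 0.1495]
434 110 [0.6464 0.2444 0.1108]
419 222 [0.7022 0.1318 0.1113]
430 150 [0.6655 0.207  0.1091]
424 190 [0.6857 0.1662 0.109 ]
```

```bash
python3 -m inch '[{"tx":0.006,"ty":0.0045,"tz":-0.02,"yaw":0.03},{"tx":0.006,"ty":0.0045,"tz":-0.05,"yaw":0.03},{"tx":0.006,"ty":0.0045,"tz":-0.08,"yaw":0.03},{"tx":0.006,"ty":0.0045,"tz":-0.08,"yaw":0.03}]' 0.52 20
```

```text
time_s: 3.8
tcp_pos: [0.5131, 0.1062, 0.3734]
tcp_rot: [-1.647, -2.672, 0.003]
contact_force: [0.2, 0.2, 0.7]
grip_width: 0.0411
finger_force: 0.0
```

```bash
python3 -m inch '[{"tz":-0.03},{"tz":-0.055},{"tz":-0.059},{"tz":-0.059}]' && python3 -m inch '[{},{},{},{}]' 1 20; python3 look.py w2 .16 | tail -1
```

```text
4.15 [0.51380759 0.10615389 0.37548187] closing deg 26.701524460612614 z [ 1.27375671e-03  5.70656316e-05 -9.99999187e-01] w 0.0408025761906852 0.0 [-0.46067559 -0.33982715 -0.63522984]schema error: expected keys tx, ty, tz, yaw
```

View pics/w2.png

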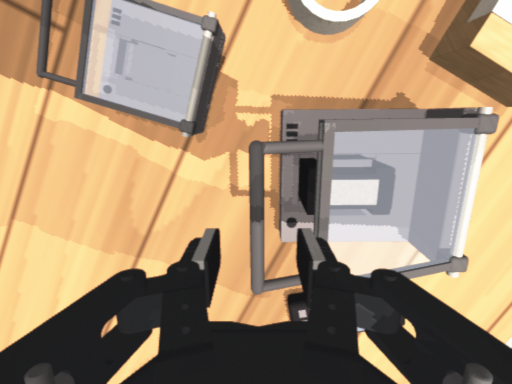

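All four keys are required. The picture shows the fingers straddling the bar at column 258, which is the right alignment.

```bash
python3 -m inch '[{"tx":0,"ty":0,"tz":-0.03,"yaw":0},{"tx":0,"ty":0,"tz":-0.055,"yaw":0},{"tx":0,"ty":0,"tz":-0.059,"yaw":0},{"tx":0,"ty":0,"tz":-0.059,"yaw":0}]' && python3 -m inch '[{"tx":0,"ty":0,"tz":0,"yaw":0},{"tx":0,"ty":0,"tz":0,"yaw":0},{"tx":0,"ty":0,"tz":0,"yaw":0},{"tx":0,"ty":0,"tz":0,"yaw":0}]' 1 20
python3 - <<'E'
from h import *
h=np.array([.676,.1875]);e=np.array([np.cos(.466),np.sin(.466)])
a0=.294
for i in range(0,13):
    a=a0+(1.6-a0)*i/12
    print(i,round(a,2),np.round(.19*(np.cos(a0)-np.cos(a))*e,4),round(.19*(np.sin(a)-np.sin(a0)),4))
E
```

```text
time_s: 4.65
tcp_pos: [0.5138, 0.1061, 0.3164]
tcp_rot: [1.648, 2.674, 0.0]
contact_force: [-0.8, -0.2, -0.4]
grip_width: 0.041
finger_force: 0.0
time_s: 5.15
tcp_pos: [0.5123, 0.1055, 0.3157]
tcp_rot: [-1.648, -2.673, 0.006]
contact_force: [-11.8, -9.5, 4.8]
grip_width: 0.0093
finger_force: 22.4
0 0.29 [0. 0.] 0.0
1 0.4 [0.0063 0.0032] 0.0194
2 0.51 [0.0145 0.0073] 0.038
3 0.62 [0.0244 0.0123] 0.0554
4 0.73 [0.0359 0.0181] 0.0716
5 0.84 [0.0489 0.0246] 0.0862
6 0.95 [0.0633 0.0318] 0.0992
7 1.06 [0.0789 0.0397] 0.1103
8 1.16 [0.0954 0.048 ] 0.1195
9 1.27 [0.1127 0.0567] 0.1266
10 1.38 [0.1307 0.0657] 0.1316
11 1.49 [0.149  0.0749] 0.1343
12 1.6 [0.1674 0.0842] 0.1349
```

```bash
python3 -m inch '[{"tx":0.001,"ty":0.001,"tz":0.01,"yaw":0},{"tx":0.005,"ty":0.0025,"tz":0.0194,"yaw":0},{"tx":0.009,"ty":0.0045,"tz":0.029,"yaw":0},{"tx":0.013,"ty":0.0065,"tz":0.038,"yaw":0},{"tx":0.018,"ty":0.009,"tz":0.047,"yaw":0},{"tx":0.023,"ty":0.0115,"tz":0.0554,"yaw":0},{"tx":0.0345,"ty":0.0175,"tz":0.0716,"yaw":0},{"tx":0.0475,"ty":0.024,"tz":0.0862,"yaw":0},{"tx":0.0475,"ty":0.024,"tz":0.0862,"yaw":0}]'
python3 - <<'E'
from h import *
s=bot.state();print(s['tcp_pos'],s['contact_force'],s['grip_width'],s['finger_force'])
for n in ('scene','side'):
    p=bot.grab_frame(n)
    for r in bot.pinpoint(p,'bar'):
        print(n,r['confidence'],at_z(p,r['centre'],.246))
E
```

```text
time_s: 6.28
tcp_pos: [0.5609, 0.1303, 0.4039]
tcp_rot: [1.648, 2.674, -0.001]
contact_force: [-12.6, -5.0, 16.1]
grip_width: 0.0091
finger_force: 22.5
[0.56091225 0.13027605 0.40389111] [-12.64648267  -5.04912247  16.06652758] 0.009077517520394528 22.479626834392548
scene 0.95 [0.55078806 0.1378413  0.246     ]
scene 0.56 [0.47688417 0.12771912 0.246     ]
side 0.8 [0.55022337 0.12330867 0.246     ]
side 0.8 [ 0.24756126 -0.00142827  0.246     ]
```

The force is purely radial, about 20 N outward, so my arc is about 3 mm too tight. I widen it and continue.

```bash
python3 -m inch '[{"tx":0.006,"ty":0.003,"tz":0.0095,"yaw":0},{"tx":0.014,"ty":0.007,"tz":0.0158,"yaw":0},{"tx":0.03,"ty":0.015,"tz":0.0271,"yaw":0},{"tx":0.0467,"ty":0.0234,"tz":0.0365,"yaw":0},{"tx":0.0643,"ty":0.0323,"tz":0.0437,"yaw":0},{"tx":0.0826,"ty":0.0414,"tz":0.0488,"yaw":0},{"tx":0.1013,"ty":0.0508,"tz":0.0516,"yaw":0},{"tx":0.118,"ty":0.0592,"tz":0.0522,"yaw":0},{"tx":0.118,"ty":0.0592,"tz":0.0522,"yaw":0},{"tx":0.118,"ty":0.0592,"tz":0.0522,"yaw":0}]'; python3 look.py w3 .295|tail -1
python3 - <<'E'
from h import *
p=bot.grab_frame('side'); save(p,'s3'); cv2.imwrite('pics/s3c.png',cv2.resize(p['frame'][100:240,160:380,::-1],None,fx=3,fy=3))
E
```

```text
time_s: 7.72
tcp_pos: [0.6792, 0.1899, 0.4547]
tcp_rot: [1.648, 2.675, 0.003]
contact_force: [-1.3, 5.0, 3.3]
grip_width: 0.0088
finger_force: 20.6
8.075 [0.67876352 0.18968391 0.45470773] closing deg 26.721042435063783 z [ 5.66296579e-04  1.26523002e-03 -9.99999039e-01] w 0.009216124093169853 20.586494207382202 [-0.42406814  5.02145198  3.11238344]
```

View pics/s3c.png

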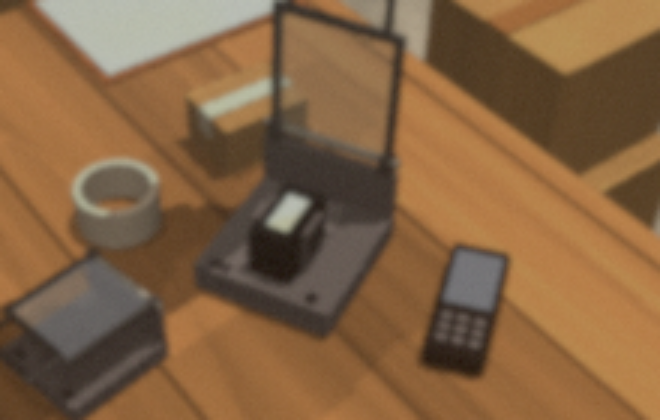

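Cover upright, bystanders untouched. Release, rise, back off and turn 90°.

```bash
python3 -m inch '[{"tx":0,"ty":0,"tz":0,"yaw":0},{"tx":0,"ty":0,"tz":0,"yaw":0},{"tx":0,"ty":0,"tz":0.02,"yaw":0},{"tx":0,"ty":0,"tz":0.05,"yaw":0},{"tx":0,"ty":0,"tz":0.075,"yaw":0},{"tx":0,"ty":0,"tz":0.075,"yaw":0}]' 0.6 && python3 -m inch '[{"tx":-0.02,"ty":-0.01,"tz":0,"yaw":0.1},{"tx":-0.04,"ty":-0.02,"tz":0,"yaw":0.25},{"tx":-0.06,"ty":-0.03,"tz":0,"yaw":0.42},{"tx":-0.08,"ty":-0.04,"tz":0,"yaw":0.59},{"tx":-0.09,"ty":-0.045,"tz":0,"yaw":0.76},{"tx":-0.09,"ty":-0.045,"tz":0,"yaw":0.93},{"tx":-0.09,"ty":-0.045,"tz":0,"yaw":1.1},{"tx":-0.09,"ty":-0.045,"tz":0,"yaw":1.27},{"tx":-0.09,"ty":-0.045,"tz":0,"yaw":1.42},{"tx":-0.09,"ty":-0.045,"tz":0,"yaw":1.53},{"tx":-0.09,"ty":-0.045,"tz":0,"yaw":1.571},{"tx":-0.09,"ty":-0.045,"tz":0,"yaw":1.571}]' 0; python3 look.py w4 .295
```

```text
time_s: 8.88
tcp_pos: [0.6793, 0.1892, 0.5303]
tcp_rot: [1.648, 2.672, 0.002]
contact_force: [0.6, 0.9, -0.5]
grip_width: 0.0343
finger_force: 0.0
time_s: 10.38
tcp_pos: [0.5889, 0.1442, 0.5283]
tcp_rot: [0.725, -3.056, 0.0]
contact_force: [-0.8, -0.3, -0.2]
grip_width: 0.0851
finger_force: 0.0
bar [0.839 0.498] 0.74 [0.6807 0.1875 0.295 ]
hinge [0.589 0.505] 0.96 [0.6719 0.1867 0.105 ]
hinge [0.155 0.642] 0.56 [0.4307 0.1647 0.105 ]
dock [0.059 0.645] 0.93 [0.3583 0.1539 0.    ]
dock [0.394 0.507] 0.61 [0.5852 0.1452 0.    ]
pads [0.415 0.496] 0.77 [0.5916 0.1392 0.068 ]
cassette [0.391 0.495] 0.63 [0.5867 0.1342 0.01  ]
bar region 0.83 4126 [0.3824 0.1685 0.0741]
bar region 0.79 8951 [0.6763 0.1875 0.2167]
10.725 [0.58912698 0.14432448 0.52899663] closing deg 116.6900290601587 z [-5.68953887e-05 -1.51284309e-05 -9.99999998e-01] w 0.08574469018262215 0.0 [ 0.04849943 -0.4420306   0.16274957]
```

View pics/w4.png

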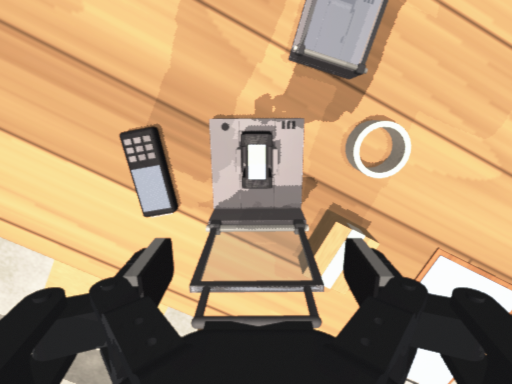

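Cover stands upright (bar at row 322, hinge at row 225) and the cassette top is at about (257,160). I measure it from depth.

```bash
cat > cas.py <<'E'
from h import *
p=bot.grab_frame('wrist')
for r in bot.regions_of(p,'cassette')[:2]: print(r['confidence'],r['pixels'].sum(),np.array(r['centre'])*[384,512])
m=np.zeros((384,512),bool); m[115:200,215:300]=True
X=cloud(p,m)
for lo,hi in ((.074,.1),(.08,.1),(.03,.04)):
    T=X[(X[:,2]>lo)&(X[:,2]<hi)]; r=cv2.minAreaRect((T[:,:2]*1000).astype(np.float32)); print(lo,len(T),r,np.median(T[:,2]))
m[:]=False; m[310:330,190:320]=True
T=cloud(p,m);T=T[(T[:,2]>.27)&(T[:,2]<.33)]; print('bar',T.mean(0),T[:,2].max())
E
python3 cas.py
```

```text
0.58 2040 [156.9024 253.184 ]
0.074 1726 ((590.4620361328125, 143.39581298828125), (79.86553192138672, 59.878028869628906), 27.5876522064209) 0.08527225520905965
0.08 1695 ((589.9849243164062, 144.01251220703125), (79.48356628417969, 59.02594757080078), 26.299097061157227) 0.08529369403056854
0.03 4876 ((597.0128173828125, 147.12667846679688), (133.53636169433594, 142.77914428710938), 26.663883209228516) 0.033273091047027664
bar [0.67750186 0.18686803 0.29576049] 0.3006281024603083
```

```bash
python3 -m inch '[{"tx":0.001,"ty":-0.0005,"tz":-0.03,"yaw":0},{"tx":0.001,"ty":-0.0005,"tz":-0.07,"yaw":0},{"tx":0.001,"ty":-0.0005,"tz":-0.11,"yaw":0},{"tx":0.001,"ty":-0.0005,"tz":-0.15,"yaw":0},{"tx":0.001,"ty":-0.0005,"tz":-0.19,"yaw":0},{"tx":0.001,"ty":-0.0005,"tz":-0.22,"yaw":0},{"tx":0.001,"ty":-0.0005,"tz":-0.25,"yaw":0},{"tx":0.001,"ty":-0.0005,"tz":-0.275,"yaw":0},{"tx":0.001,"ty":-0.0005,"tz":-0.295,"yaw":0},{"tx":0.001,"ty":-0.0005,"tz":-0.309,"yaw":0},{"tx":0.001,"ty":-0.0005,"tz":-0.309,"yaw":0}]' 0 && python3 -m inch '[{"tx":0,"ty":0,"tz":0,"yaw":0},{"tx":0,"ty":0,"tz":0,"yaw":0},{"tx":0,"ty":0,"tz":0,"yaw":0},{"tx":0,"ty":0,"tz":0,"yaw":0},{"tx":0,"ty":0,"tz":0,"yaw":0}]' 1 50; python3 look.py w5 .295 |tail -1
```

```text
time_s: 12.2
tcp_pos: [0.5899, 0.1438, 0.2194]
tcp_rot: [0.725, -3.055, -0.0]
contact_force: [0.7, 0.1, -0.4]
grip_width: 0.0852
finger_force: 0.0
time_s: 12.82
tcp_pos: [0.5907, 0.1436, 0.2222]
tcp_rot: [-0.725, 3.054, -0.002]
contact_force: [-3.2, -4.6, 19.6]
grip_width: 0.044
finger_force: 48.9
13.175 [0.59071372 0.14355776 0.22224223] closing deg 116.69627524647782 z [ 3.54506546e-03 -7.77918240e-04 -9.99993414e-01] w 0.044231000334320376 48.89041364192963 [-3.62022689 -4.16400633 19.71908646]
```

View pics/w5.png

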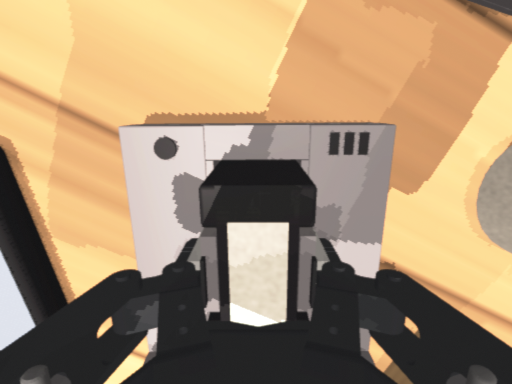

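Fingers sit symmetrically on both catches. Lift gently first, then check.

```bash
python3 -m inch '[{"tx":0,"ty":0,"tz":0.003,"yaw":0},{"tx":0,"ty":0,"tz":0.006,"yaw":0},{"tx":0,"ty":0,"tz":0.01,"yaw":0},{"tx":0,"ty":0,"tz":0.014,"yaw":0},{"tx":0,"ty":0,"tz":0.018,"yaw":0},{"tx":0,"ty":0,"tz":0.018,"yaw":0}]'; python3 look.py w6 .295 |tail -1
python3 - <<'E'
from h import *
p=bot.grab_frame('wrist')
m=np.zeros((384,512),bool); m[230:300,235:285]=True
X=cloud(p,m); print('label z',np.median(X[:,2]), np.linalg.lstsq(np.c_[X[:,:2],np.ones(len(X))],X[:,2],rcond=None)[0])
E
```

```text
time_s: 13.92
tcp_pos: [0.5902, 0.1439, 0.2385]
tcp_rot: [-0.726, 3.056, 0.0]
contact_force: [1.0, -0.6, -2.4]
grip_width: 0.0433
finger_force: 51.7
14.275 [0.59016331 0.14381047 0.23805362] closing deg 116.70845588556956 z [ 5.91543975e-05 -2.23625225e-05 -9.99999998e-01] w 0.04350560417378749 51.74811601638794 [ 1.06684392 -0.82334671 -1.89762086]
label z 0.10137495791821721 [-0.00345914 -0.00058254  0.10348237]
```

```bash
python3 -m inch '[{"tx":0,"ty":0,"tz":0.006,"yaw":0},{"tx":0,"ty":0,"tz":0.016,"yaw":0},{"tx":0,"ty":0,"tz":0.03,"yaw":0},{"tx":0,"ty":0,"tz":0.046,"yaw":0},{"tx":0,"ty":0,"tz":0.062,"yaw":0},{"tx":0,"ty":0,"tz":0.078,"yaw":0},{"tx":0,"ty":0,"tz":0.094,"yaw":0},{"tx":0,"ty":0,"tz":0.106,"yaw":0},{"tx":0,"ty":0,"tz":0.112,"yaw":0},{"tx":0,"ty":0,"tz":0.115,"yaw":0},{"tx":0,"ty":0,"tz":0.115,"yaw":0},{"tx":0,"ty":0,"tz":0.115,"yaw":0}]'
python3 - <<'E'
from h import *
p=bot.grab_frame('wrist')
m=np.zeros((384,512),bool); m[230:300,235:285]=True
X=cloud(p,m); print('label z',np.median(X[:,2]), np.linalg.lstsq(np.c_[X[:,:2],np.ones(len(X))],X[:,2],rcond=None)[0])
s=bot.state(); print(s['dq'],s['grip_width'],s['finger_force'])
q=bot.grab_frame('side'); c=q['frame'][70:240,160:380]
cv2.imwrite('pics/f.png',np.vstack([cv2.resize(c,(396,300)),cv2.resize(p['frame'],(396,300))])[:,:,::-1])
E
```

```text
time_s: 15.82
tcp_pos: [0.5901, 0.1438, 0.3527]
tcp_rot: [0.726, -3.056, -0.0]
contact_force: [0.7, -0.6, -2.9]
grip_width: 0.0437
finger_force: 51.8
label z 0.21597707715392178 [-0.00329443 -0.00163862  0.21813347]
[ 0.00022213 -0.00066342  0.00161127  0.00102384  0.00117035 -0.00012793] 0.04309878589441981 51.78260028362274
```

View pics/f.png

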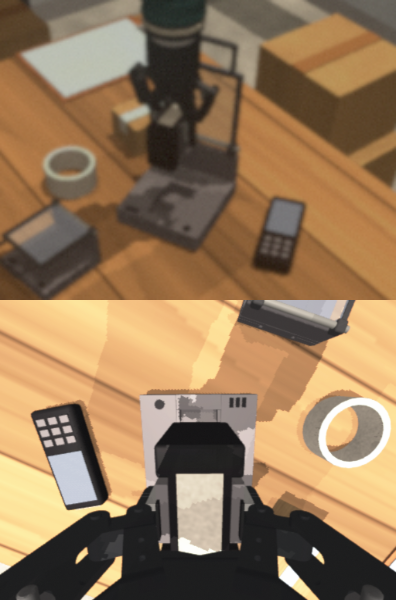

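The cassette is held level and still, with its top at 0.216 m, so its underside is about 0.14 m above the table. The bay is empty, the cover is upright, and the carton, tape roll and scanner have not moved.

```bash
python3 -c "
from bench import bot; print(bot.hand_in())"
```

```text
the job is handed in; nothing more can be done
None
```

The job is handed in at about 16 s of robot time: the cover stands upright, and the gripper holds the cassette by both squeezed catches, level and still, with its underside about 14 cm above the table; the hand-in returned no verdict.

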